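# Load the charcoal block holder and index its jaw

### The arm

A 7-joint arm with a two-finger parallel gripper is mounted at the origin on a cart in front of the work surface, level with it; the furniture and walls round the work are solid. World frame = base frame: x ahead of the robot, y to its left, z up, the work surface at z = 0. Lengths are in m, angles in rad, forces in N, time in s.
With the tool pointing down it reaches from about 0.35 to 0.9 m from the base axis. Payload 7.2 kg.
Tool frame: the origin (TCP) lies between the finger pads, 19 mm behind the fingertips; this is the grasp point; z points along the fingers, y is the line along which they close (so a half turn about z gives the same grasp; the last joint's range is limited). The gripper opens to 88 mm and grips with 3 to 60 N. Pads are 20 mm wide; open, the fingers measure 115 mm over their backs; the gripper's body (75 mm by 178 mm) begins 61 mm behind the grasp point.
Start: joints at [1.237, 0.411, -0.013, 1.596, 0.006, 1.134, -0.082], TCP at [0.164, -0.603, 0.241] pointing down, gripper open.
Joint ranges: [-2.95, 2.95], [-0.29, 1.99], [-1.47, 1.44], [0.14, 2.54], [-1.03, 4.17], [0.13, 1.85], [-2.86, 2.86]. Speed limits (rad/s): [2.39, 2.39, 3.01, 3.01, 3.14, 3.14, 3.14].

### API

Orientations are given as a 3x3 rotation matrix whose columns are the frame's x, y, z axes.
In Python, from bench import arm gives the robot as it stands.
- The arm moves only by the tool step_arm, never from a script. Its argument "increments" is a list of rows, each an object with "grip": the finger opening in cm, from 0 to 8.78; "delta_pos": the shift along the tool's x, y, z in cm, a list of three; "roll": the turn about the tool's z in degrees. In form: [{"grip": grip, "delta_pos": [x, y, z], "roll": roll}, ...]. A call has 1 to 12 rows; each row shifts and turns the commanded pose from where the row before left it, along the tool's axes as they then stand; what a row does not reach is not made up. A row lasts 1/12 s, in which the tool goes at most 41.7 mm and 7.16 degrees, less where a joint would pass 70% of its speed; a pose out of reach is approached as far as the arm can. A call is refused whole if a number of a shift passes 4.17 or a number of a turn 7.16, either way. A call with a gripper value outside its range is refused whole. The fingers move at their own pace and stop on an object; "newtons" is the grip in N (left out, the last holds). Time passes only in rows, so rows that do not move let the fingers close. It gives the time, the measured TCP pose, the force, the opening and the grip force at its end, in the units of the state.
- arm.get_state(): the state, without advancing time (a new reading comes with each control period).
- arm.grab_frame(name): name is "scene" or "top" or "wrist"; returns a dict with "pixels" (420x560x3 uint8, red, green, blue), "camera_matrix" (3x3 intrinsics, pixels), "cam_to_world" (4x4, takes a point from camera to world coordinates). Camera axes: x right, y up, looking along -z (the intrinsics and any distortion apply to the point x, -y, -z); pixel columns grow to the right and rows downward; lengths in m; the calibration is good to about 2 mm. A picture is of the moment at which its call begins. There is no depth.
- arm.job_done(): hands the job in; it is judged then, once.
The state is a dict: "clock": time; "joint_positions": joint angles; "qd": joint speeds; "tau": joint torques, N m; "position": TCP position; "ee_rot": TCP orientation; "force": force on the tool from outside, world axes, zero at the start; "ft_torque": the same for the moment, N m; "finger_gap": finger opening in m; "grasp_force": force on a finger pad.
Only numpy, scipy, OpenCV 4.12 (cv2) and the standard library are available. Lean on these libraries where they do the work, as an engineer would, in place of code of your own. Each camera call takes 0.05 s, during which the arm holds its last target. There are 200 camera calls.

### The job

Lay the black charcoal soldering block flat on the bed of the holder, lengthwise, centred across the bed and up against the fixed fence, and let go of it. Then pull up the knob of the sliding jaw's lock plunger, slide the jaw one hole towards the block and let the pin drop fully into that next hole. Finish still gripping the plunger knob, with the pin held fully down in the hole; leave the other things on the bench where they are.

Things in the scene. Friction and masses are not known exactly. Their poses are not given: they have to be found in the camera images.
- charcoal_block: the loose charcoal soldering block, a plain black slab 59 (its x) x 96 (its y) x 31 (its z) mm, about 0.12 kg, lying flat on the bench; origin at the centre of its underside. Grasp it across the 59 mm width
- holder: block holder fixed to the bench: aluminium bed 70 mm wide (x), from y = -140 to +118 mm, top 14 mm above the bench; steel fence across the +y end (14 mm thick, 26 mm above the bed), sliding jaw on the -y half. Origin on the bench under the centre line, +y from jaw to fence, z up. Five 10 mm holes on the centre line at y = -110, -85, -60, -35, -10 mm; the pin starts in the middle one
- seat (a point): centre of the place for the block on the bed's top (14 mm above the bench), axes as the holder: 48 mm (half the block's length) from the fence face; a block laid here has its underside's centre at this point and its long side along y
- fence_face (a point): middle of the fence face that the block goes against, 13 mm above the bed; it looks towards the jaw
- next_hole (a point): mouth of the next index hole, on the bed's top, 25 mm towards the fence from the hole in which the pin starts
- jaw_face (a point): point on the jaw's face that looks to the fence, on the centre line 14 mm above the bed and 30 mm ahead of the pin's axis (jaw plate 66 mm wide, its top 28 mm above the bed). At the start it is 127 mm from the fence face, one hole further on 102 mm
- jaw (a joint): slide of the jaw along the bed, m: 0 at the start (middle hole), grows towards the fence; the next hole is at +0.025. About 2 N of friction; it cannot move while the pin is in a hole. The pin has 1 mm play all round
- knob (a point): centre of the plunger's round black knob on top of the jaw: 26 mm diameter, upright axis, from 13 mm below to 12 mm above this point, which is 61 mm above the bench while the pin is down. The jaw's top under it (80 mm across the bed, 44 mm along) is 36 mm above the bench, with a collar 8 mm high and 21 mm wide round the stem; grip the knob with the fingers closing across the bed
- plunger (a joint): lift of the plunger, m: 0 = pin fully down in a hole, 0.009 = pin tip just clear (riding on the bed between holes), 0.014 = top stop. A spring pushes it down with 3.5 N when down, 8.4 N at the top stop. The pin's end is round, so it finds a hole within about 3 mm
- under_motor (a point): the point of the bench right under the motor that hangs over its left half, solid and fixed: motor and bracket reach about 70 mm to every side of this point, from 0.56 m above the bench upwards. Keep the wrist and forearm clear: pass it low, or drawn in towards the base
- graver: bystander: graver with a black handle, 27 x 144 x 27 mm, lying on the bench on the robot's side of the holder
- flat_block: bystander: flat steel bench block 64 x 64 x 20 mm, beyond the holder
- brush: bystander: brass brush with a wooden handle, 20 x 195 x 25 mm, beyond the holder
- matches: bystander: matchbox 38 x 56 x 15 mm, beyond the charcoal block
Not all that is in view belongs to the job. Of the things like the charcoal_block, leave any that is green; of the rest the smaller one is meant.

How it is judged:
On the way, in this order (a step that is already met when the one before it is completed fails the run):
1. the charcoal block lies flat and lengthwise on the bed by the fence, let go, the jaw still in its first hole (y of charcoal_block in the frame of seat between -0.018 and 0.003 m and x of charcoal_block in the frame of seat between -0.01 and 0.01 m and z of charcoal_block in the frame of seat between -0.003 and 0.003 m and angle between the y axis of charcoal_block and the y axis of holder, either way round below 0.2 rad and angle between charcoal_block's own z axis and vertical below 0.06 rad and contact force between the fingers and charcoal_block below 0.05 N and value of joint jaw between -0.003 and 0.003 m and value of joint plunger below 0.003 m), for 0.2 s.
2. the plunger is pulled up by the fingers until its pin is clear of the first hole (value of joint plunger above 0.008 m and contact force between the fingers and plunger above 1 N), for 0.05 s.
3. the jaw stands at the next hole with the pin fully down (value of joint jaw between 0.022 and 0.028 m and value of joint plunger below 0.002 m), for 0.2 s.
At the end, for the whole second after the job is handed in: jaw one hole nearer the fence (within 3 mm), plunger down (within 2 mm), fingers gripping its knob (over 1 N, TCP within 30 mm of it); block flat and at rest on the bed, within 10 mm of the centre line, 9 mm of the fence and 0.13 rad of the bed's direction (all of step 3 and contact force between the fingers and plunger above 1 N and distance between the grasp point and knob below 0.03 m and y of charcoal_block in the frame of seat between -0.009 and 0.003 m and x of charcoal_block in the frame of seat between -0.01 and 0.01 m and z of charcoal_block in the frame of seat between -0.003 and 0.003 m and angle between the y axis of charcoal_block and the y axis of holder, either way round below 0.13 rad and angle between charcoal_block's own z axis and vertical below 0.06 rad and linear speed of charcoal_block below 0.01 m/s); the arm keeps its last pose, push and grip.
It fails at once if a bystander is moved by more than 20 mm (distance of any of graver, flat_block, brush, matches from where it was at the start of the episode above 0.02 m).
It fails at once if the jaw is moved away from the fence or past the next hole (value of joint jaw below -0.008 m or value of joint jaw above 0.036 m).
It also fails if it takes over 54 s, if anything falls off the work surface, if the arm or the gripper's body presses on something with over 40 N, if the wrist force passes 120 N, or if a joint passes its speed limit or range.

## Working session

There is one attempt and no reset: what is moved stays moved. The work goes in short steps, Python scripts to look and compute and a tool call to move; the robot and the scene stay as the last step left them, time stands still between calls to the robot, and variables do not carry over. Pictures are saved under pics/ and viewed, at most 10 in all, crops included, and the job is handed in when it is done.

Besides the shell and the picture viewer there is one more tool, called after "Call:" as name(argument=value, ...) on one line, values as JSON. step_arm: Moves the arm, as the interface text tells. Its arguments: {"type":"object","properties":{"increments":{"type":"array"},"newtons":{"type":"number"}},"required":["increments"]}

```bash
mkdir -p pics
cat > h.py <<'E'
import numpy as np, cv2, json
from bench import arm
def snap(n,f):
    d=arm.grab_frame(n); cv2.imwrite(f'pics/{f}.png',d['pixels'][:,:,::-1])
    np.savez(f'pics/{f}.npz',K=d['camera_matrix'],T=d['cam_to_world']); return d
def ray(f,u,v):
    z=np.load(f'pics/{f}.npz');K,T=z['K'],z['T']
    p=np.linalg.solve(K,[u,v,1]); d=T[:3,:3]@np.array([p[0],-p[1],-p[2]]); return T[:3,3],d/np.linalg.norm(d)
def onz(f,u,v,z):
    o,d=ray(f,u,v); return o+d*(z-o[2])/d[2]
def tri(*obs):
    A=np.zeros((3,3));b=np.zeros(3);R=[ray(*o) for o in obs]
    for o,d in R:
        P=np.eye(3)-np.outer(d,d);A+=P;b+=P@o
    x=np.linalg.solve(A,b); return x,[np.linalg.norm((np.eye(3)-np.outer(d,d))@(x-o)) for o,d in R]
def proj(f,p):
    z=np.load(f'pics/{f}.npz');q=np.linalg.inv(z['T'])@np.append(p,1);r=z['K']@np.array([q[0],-q[1],-q[2]]);return r[:2]/r[2]
E
python3 - <<'E'
from h import *
np.set_printoptions(precision=4,suppress=True)
for n in('scene','top','wrist'):
    d=snap(n,n+'0');print(n,d['camera_matrix'].tolist(),d['cam_to_world'],[k for k in d])
print(arm.get_state())
E
```

```text
scene [[380.4491940967825, 0.0, 282.3485065298483], [0.0, 380.4491940967825, 208.48679148677246], [0.0, 0.0, 1.0]] [[ 0.5608  0.4216 -0.7125 -0.0368]
 [-0.8279  0.2932 -0.4781 -0.4658]
 [ 0.0073  0.858   0.5135  0.4814]
 [ 0.      0.      0.      1.    ]] ['pixels', 'camera_matrix', 'cam_to_world']
top [[431.56988783033097, 0.0, 277.25443793600056], [0.0, 431.56988783033097, 211.57095476686797], [0.0, 0.0, 1.0]] [[ 0.0615  0.9726 -0.2243  0.3492]
 [-0.9981  0.0588 -0.0188 -0.0582]
 [-0.005   0.225   0.9743  1.0721]
 [ 0.      0.      0.      1.    ]] ['pixels', 'camera_matrix', 'cam_to_world']
wrist [[293.84237709277556, 0.0, 285.5786704023551], [0.0, 293.84237709277556, 210.9342652522411], [0.0, 0.0, 1.0]] [[ 0.2634  0.9181  0.2961  0.2462]
 [-0.9647  0.2511  0.0797 -0.5798]
 [-0.0012 -0.3066  0.9518  0.3839]
 [ 0.      0.      0.      1.    ]] ['pixels', 'camera_matrix', 'cam_to_world']
{'clock': 0.15, 'joint_positions': array([ 1.2368,  0.4117, -0.0127,  1.5968,  0.0056,  1.1343, -0.0822]), 'qd': array([ 0.0007, -0.0011,  0.0009, -0.0035, -0.0002,  0.0008, -0.0001]), 'tau': array([  0.0016, -58.8329,   0.6424, -29.1291,  -0.0537,   0.0157,
         0.0001]), 'position': array([ 0.1641, -0.6027,  0.2407]), 'ee_rot': array([[ 0.9649,  0.2627, -0.0004],
       [ 0.2627, -0.9649,  0.0011],
       [-0.0001, -0.0012, -1.    ]]), 'force': array([0.0135, 0.29  , 0.2194]), 'ft_torque': array([ 0.018 , -0.0486,  0.0016]), 'grasp_force': 0.0, 'finger_gap': 0.08789228882077862}
```

Run:
```python
import cv2,numpy as np
a=cv2.imread('pics/scene0.png');b=cv2.imread('pics/top0.png')
cv2.imwrite('pics/scene_b.png',cv2.resize(a,(800,600),interpolation=cv2.INTER_CUBIC))
cv2.imwrite('pics/top_b.png',cv2.resize(b,(800,600),interpolation=cv2.INTER_CUBIC))
```

```text
(no output)
```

View pics/scene_b.png

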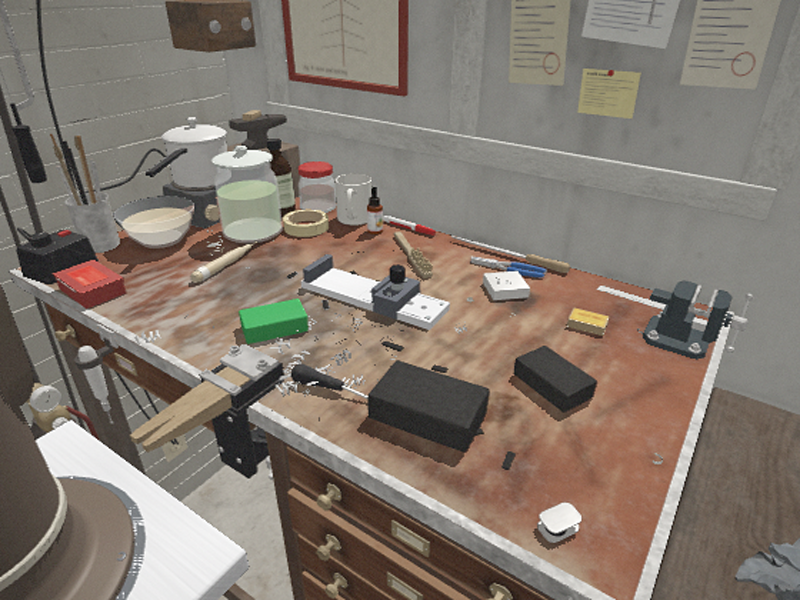

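View pics/top_b.png

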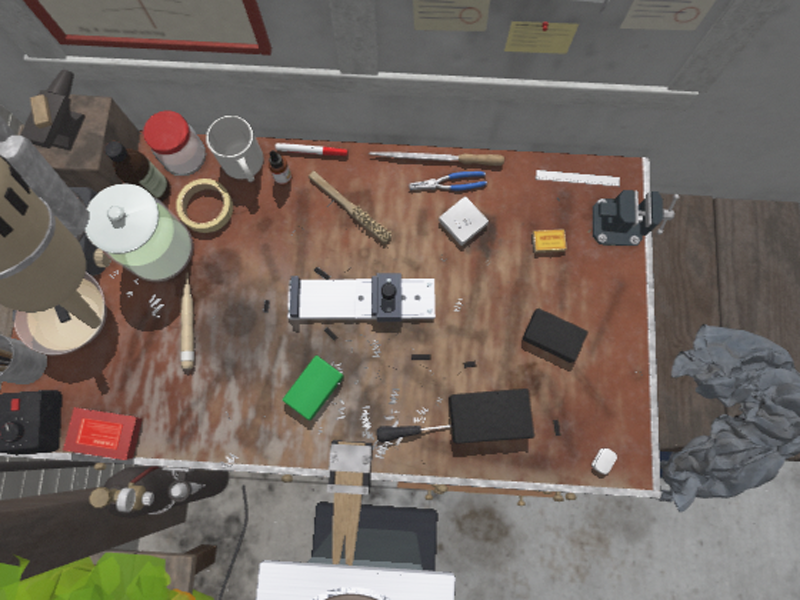

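Run:
```python
import cv2,numpy as np
P=[]
for f,cx,cy in(('top0',253,210),('top0',388,236),('scene0',262,203),('scene0',388,264)):
    im=cv2.imread(f'pics/{f}.png'); x0,y0=cx-57,cy-42
    c=cv2.resize(im[y0:y0+84,x0:x0+114],(399,294),interpolation=cv2.INTER_CUBIC)
    c=cv2.convertScaleAbs(c,alpha=1.3)
    for k in range(0,114,10):
        cv2.putText(c,str(x0+k),(int(k*3.5),8),0,.28,(0,255,255),1);cv2.line(c,(int(k*3.5),9),(int(k*3.5),14),(0,255,255),1)
    for k in range(0,84,10):
        cv2.putText(c,str(y0+k),(0,int(k*3.5)+4),0,.28,(0,255,0),1);cv2.line(c,(20,int(k*3.5)),(25,int(k*3.5)),(0,255,0),1)
    P.append(c)
cv2.imwrite('pics/comp.png',np.vstack([np.hstack(P[:2]),np.hstack(P[2:])]))
```

```text
(no output)
```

View pics/comp.png

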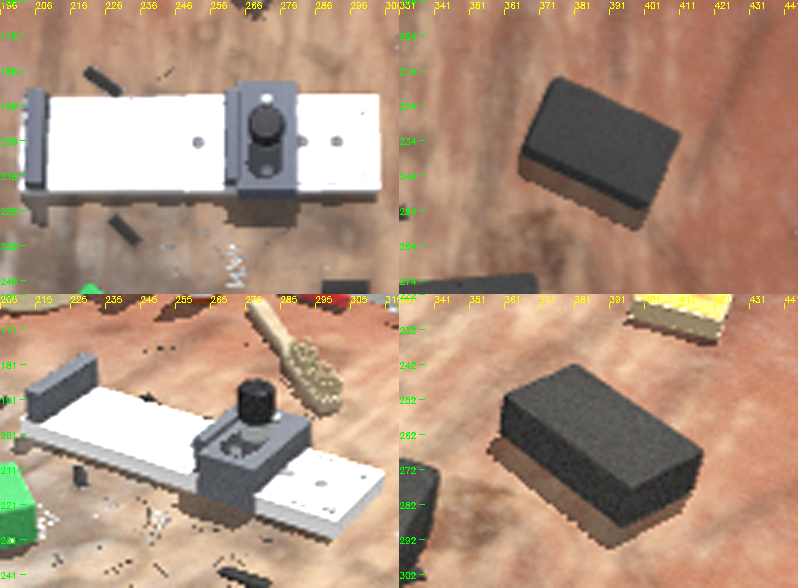

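Run:
```python
from h import *
np.set_printoptions(precision=4,suppress=True)
T=lambda x,y:('top0',331+(x-399)/3.5,194+y/3.5)
S=lambda x,y:('scene0',331+(x-399)/3.5,222+(y-294)/3.5)
H=lambda x,y:('top0',196+x/3.5,168+y/3.5)
G=lambda x,y:('scene0',205+x/3.5,161+(y-294)/3.5)
def show(n,a,b,z): print(n,tri(a,b),onz(*a,z),onz(*b,z))
bt=[T(558,78),T(680,133),T(641,208),T(522,153)];bs=[S(574,364),S(702,453),S(627,488),S(502,397)]
for i,(a,b) in enumerate(zip(bt,bs)): show('blk%d'%i,a,b,.031)
show('h-110',H(336,141),G(321,483),.014);show('h-85',H(301,141),G(288,472),.014)
print('h-10',onz(*H(198,142),.014))
show('knobtop',H(268,118),G(257,385),.073)
show('bedR',H(379,95),G(384,469),.014);show('bedRn',H(380,188),G(333,528),.014)
print('fence top',onz(*H(47,88),.04),onz(*H(46,187),.04))
show('fence far top',H(47,88),G(96,354),.04)
for p in ([.55,-.3,.031],): print(proj('top0',p),proj('scene0',p))
```

```text
blk0 (array([ 0.5919, -0.2834,  0.0314]), [np.float64(0.0004720454152596226), np.float64(0.0004720454152594521)]) [ 0.5917 -0.2831  0.031 ] [ 0.5928 -0.2836  0.031 ]
blk1 (array([ 0.5577, -0.3688,  0.0293]), [np.float64(0.00015658874258727359), np.float64(0.00015658874258724865)]) [ 0.5575 -0.3684  0.031 ] [ 0.5554 -0.369   0.031 ]
blk2 (array([ 0.5045, -0.3438,  0.0306]), [np.float64(0.0027565295505091697), np.float64(0.0027565295505092516)]) [ 0.5031 -0.3411  0.031 ] [ 0.5062 -0.3461  0.031 ]
blk3 (array([ 0.5379, -0.2607,  0.0313]), [np.float64(0.0024565942364446086), np.float64(0.0024565942364447218)]) [ 0.5366 -0.2586  0.031 ] [ 0.5402 -0.2623  0.031 ]
h-110 (array([ 0.6038, -0.0751,  0.0153]), [np.float64(0.000980432596870907), np.float64(0.0009804325968710407)]) [ 0.6035 -0.0744  0.014 ] [ 0.6064 -0.0747  0.014 ]
h-85 (array([ 0.6021, -0.05  ,  0.0159]), [np.float64(0.000977416064136852), np.float64(0.000977416064136742)]) [ 0.602  -0.0492  0.014 ] [ 0.6056 -0.0489  0.014 ]
h-10 [0.5968 0.0248 0.014 ]
knobtop (array([ 0.602 , -0.0261,  0.0748]), [np.float64(0.00024813926150647194), np.float64(0.00024813926150653835)]) [ 0.6026 -0.0263  0.073 ] [ 0.6047 -0.024   0.073 ]
bedR (array([ 0.6385, -0.1037,  0.0189]), [np.float64(0.00035603000061887915), np.float64(0.00035603000061886034)]) [ 0.6396 -0.1036  0.014 ] [ 0.6459 -0.1001  0.014 ]
bedRn (array([ 0.5712, -0.1071,  0.01  ]), [np.float64(0.0008969185029672195), np.float64(0.0008969185029672294)]) [ 0.5709 -0.1076  0.014 ] [ 0.5653 -0.1096  0.014 ]
fence top [0.6235 0.1326 0.04  ] [0.5521 0.1263 0.04  ]
fence far top (array([0.6222, 0.1318, 0.0444]), [np.float64(0.00011116723167871238), np.float64(0.00011116723167884148)]) [0.6235 0.1326 0.04  ] [0.6288 0.1379 0.04  ]
[383.2064 233.3321] [380.7503 255.6947]
```

```bash
cat >> h.py <<'E'
def plan(x,y,z,yaw):
    s=arm.get_state();R=s['ee_rot'];a=np.degrees(np.arctan2(R[1,1],R[0,1]))
    d=(yaw-a+90)%180-90
    t=np.radians(a+d);Y=np.array([np.cos(t),np.sin(t),0]);X=np.cross(Y,[0,0,-1.])
    D=np.array([x,y,z])-s['position']
    print('t',round(s['clock'],2),'pos',s['position'].round(4),'yaw',a.round(2),'tilt',R[:,2].round(4),'roll',round(-d,2),'shift cm tool',np.round([D@X*100,D@Y*100,-D[2]*100],2),'gap',round(s['finger_gap'],4),'F',s['force'].round(2),'grip',round(s['grasp_force'],2),'j',s['joint_positions'].round(2))
E
python3 - <<'E'
from h import *
plan(.548,-.314,.15,-21.8)
for z in(.56,.65): print(onz('top0',28,168,z),onz('scene0',147,35,z))
E
```

```text
t 0.15 pos [ 0.1641 -0.6027  0.2407] yaw -74.77 tilt [-4.0e-04  1.1e-03 -1.0e+00] roll -52.97 shift cm tool [41.07 24.92  9.07] gap 0.0879 F [0.01 0.29 0.22] grip 0.0 j [ 1.24  0.41 -0.01  1.6   0.01  1.13 -0.08]
[0.50407315 0.26635271 0.56      ] [-0.48063684 -1.03621748  0.56      ]
[0.47684999 0.20932468 0.65      ] [-0.98895461 -1.68945813  0.65      ]
```

Call:
step_arm(increments=[{"grip": 8.78, "delta_pos": [0, 0, 0], "roll": -6.62}, {"grip": 8.78, "delta_pos": [0, 0, 0], "roll": -6.62}, {"grip": 8.78, "delta_pos": [0, 0, 0], "roll": -6.62}, {"grip": 8.78, "delta_pos": [0, 0, 0], "roll": -6.62}, {"grip": 8.78, "delta_pos": [0, 0, 0], "roll": -6.62}, {"grip": 8.78, "delta_pos": [0, 0, 0], "roll": -6.62}, {"grip": 8.78, "delta_pos": [0, 0, 0], "roll": -6.62}, {"grip": 8.78, "delta_pos": [0, 0, 0], "roll": -6.62}, {"grip": 8.78, "delta_pos": [0, 0, 0], "roll": 0}])

```text
clock: 0.9
position: [0.164, -0.6029, 0.241]
ee_rot: [[0.367, 0.93, -0.0], [0.93, -0.367, 0.001], [0.001, -0.0, -1.0]]
force: [0.7, -0.3, -0.3]
finger_gap: 0.088
grasp_force: 0.0
```

Call:
step_arm(increments=[{"grip": 8.78, "delta_pos": [2.9, 1.75, 0], "roll": 0}, {"grip": 8.78, "delta_pos": [2.9, 1.75, 0], "roll": 0}, {"grip": 8.78, "delta_pos": [2.9, 1.75, 0], "roll": 0}, {"grip": 8.78, "delta_pos": [2.9, 1.75, 0], "roll": 0}, {"grip": 8.78, "delta_pos": [2.9, 1.75, 0], "roll": 0}, {"grip": 8.78, "delta_pos": [2.9, 1.75, 0], "roll": 0}, {"grip": 8.78, "delta_pos": [2.9, 1.75, 0], "roll": 0}, {"grip": 8.78, "delta_pos": [2.9, 1.75, 0.5], "roll": 0}, {"grip": 8.78, "delta_pos": [2.9, 1.75, 0.5], "roll": 0}, {"grip": 8.78, "delta_pos": [2.9, 1.75, 0.5], "roll": 0}, {"grip": 8.78, "delta_pos": [2.9, 1.75, 0.5], "roll": 0}, {"grip": 8.78, "delta_pos": [2.9, 1.75, 0.5], "roll": 0}])

```text
clock: 1.9
position: [0.4895, -0.3568, 0.216]
ee_rot: [[0.376, 0.927, -0.0], [0.927, -0.376, 0.0], [-0.0, -0.0, -1.0]]
force: [0.3, -1.6, -0.2]
finger_gap: 0.0879
grasp_force: 0.0
```

Run:
```python
from h import *
plan(.548,-.314,.15,-21.8)
d=snap('wrist','w1');cv2.imwrite('pics/w1b.png',cv2.convertScaleAbs(d['pixels'][:,:,::-1],alpha=1.3))
```

```text
t 1.9 pos [ 0.4895 -0.3568  0.216 ] yaw -22.07 tilt [-2.e-04  0.e+00 -1.e+00] roll -0.27 shift cm tool [6.15 3.84 6.6 ] gap 0.0879 F [ 0.26 -1.55 -0.18] grip 0.0 j [ 0.8   0.42 -0.34  1.66  0.15  1.09  0.03]
```

View pics/w1b.png

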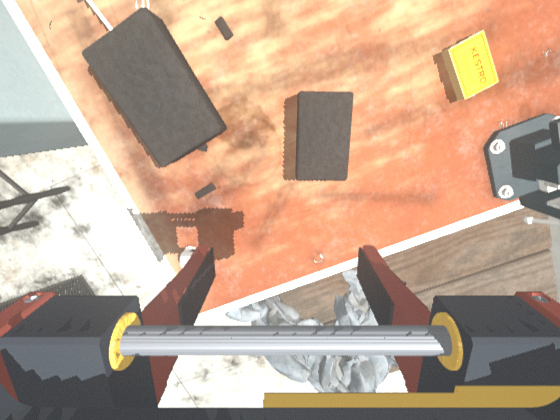

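Run:
```python
from h import *
c=[onz('w1',u,v,.031)[:2] for u,v in((300,92),(352,93),(347,180),(298,180))]
print(np.round(c,4),np.mean(c,0),[np.degrees(np.arctan2(*(c[i]-c[j])[::-1])) for i,j in((0,3),(1,2),(1,0),(2,3))])
m=np.mean(c,0);m=(m+[.548,-.314])/2;print(m);plan(m[0],m[1],.1,-21.8)
```

```text
[[ 0.5445 -0.2608]
 [ 0.5942 -0.282 ]
 [ 0.5604 -0.3675]
 [ 0.5089 -0.3466]] [ 0.55200416 -0.31422991] [np.float64(67.43085530108436), np.float64(68.40083609253625), np.float64(-23.055221060355194), np.float64(-22.026394715571552)]
[ 0.55000208 -0.31411496]
t 1.95 pos [ 0.4953 -0.3501  0.2151] yaw -21.61 tilt [ 0.0029  0.0043 -1.    ] roll 0.19 shift cm tool [ 5.37  3.74 11.51] gap 0.0877 F [3.21 4.23 0.28] grip 0.0 j [ 0.79  0.43 -0.34  1.66  0.15  1.08  0.03]
```

Call:
step_arm(increments=[{"grip": 8.78, "delta_pos": [1.59, 1.02, 0], "roll": 0}, {"grip": 8.78, "delta_pos": [1.59, 1.02, 1], "roll": 0}, {"grip": 8.78, "delta_pos": [1.59, 1.02, 2], "roll": 0}, {"grip": 8.78, "delta_pos": [1.59, 1.02, 2.5], "roll": 0}, {"grip": 8.78, "delta_pos": [0, 0, 2.5], "roll": 0}, {"grip": 8.78, "delta_pos": [0, 0, 2.0], "roll": 0}, {"grip": 8.78, "delta_pos": [0, 0, 1.5], "roll": 0}, {"grip": 8.78, "delta_pos": [0, 0, 0], "roll": 0}, {"grip": 8.78, "delta_pos": [0, 0, 0], "roll": 0}, {"grip": 8.78, "delta_pos": [0, 0, 0], "roll": 0}])

```text
clock: 2.78
position: [0.5504, -0.3144, 0.1023]
ee_rot: [[0.373, 0.928, 0.001], [0.928, -0.373, -0.001], [-0.0, 0.001, -1.0]]
force: [0.4, 1.0, 0.1]
finger_gap: 0.0879
grasp_force: 0.0
```

Run:
```python
from h import *
plan(.55,-.314,.025,-22)
```

```text
t 2.78 pos [ 0.5504 -0.3144  0.1023] yaw -21.91 tilt [ 1.e-03 -5.e-04 -1.e+00] roll 0.09 shift cm tool [ 0.03 -0.05  7.73] gap 0.0879 F [0.44 1.02 0.09] grip 0.0 j [ 0.67  0.59 -0.32  1.69  0.23  0.9  -0.13]
```

Call:
step_arm(increments=[{"grip": 8.78, "delta_pos": [0, 0, 1.5], "roll": 0}, {"grip": 8.78, "delta_pos": [0, 0, 2], "roll": 0}, {"grip": 8.78, "delta_pos": [0, 0, 2], "roll": 0}, {"grip": 8.78, "delta_pos": [0, 0, 1.5], "roll": 0}, {"grip": 8.78, "delta_pos": [0, 0, 0.7], "roll": 0}, {"grip": 8.78, "delta_pos": [0, 0, 0], "roll": 0}, {"grip": 8.78, "delta_pos": [0, 0, 0], "roll": 0}, {"grip": 5.5, "delta_pos": [0, 0, 0], "roll": 0}, {"grip": 5.5, "delta_pos": [0, 0, 0], "roll": 0}, {"grip": 5.5, "delta_pos": [0, 0, 0], "roll": 0}, {"grip": 5.5, "delta_pos": [0, 0, 0], "roll": 0}, {"grip": 5.5, "delta_pos": [0, 0, 0], "roll": 0}], newtons=20)

```text
clock: 3.78
position: [0.5502, -0.3143, 0.0249]
ee_rot: [[0.372, 0.928, 0.001], [0.928, -0.372, -0.0], [-0.0, 0.001, -1.0]]
force: [-1.2, 0.3, 3.4]
finger_gap: 0.0588
grasp_force: 19.9
```

Call:
step_arm(increments=[{"grip": 5.5, "delta_pos": [0, 0, 0], "roll": 0}, {"grip": 5.5, "delta_pos": [0, 0, 0], "roll": 0}, {"grip": 5.5, "delta_pos": [0, 0, 0], "roll": 0}])

```text
clock: 4.03
position: [0.5502, -0.3143, 0.0249]
ee_rot: [[0.372, 0.928, 0.001], [0.928, -0.372, -0.0], [-0.0, 0.001, -1.0]]
force: [0.1, 0.5, 5.2]
finger_gap: 0.0585
grasp_force: 19.9
```

Call:
step_arm(increments=[{"grip": 5.5, "delta_pos": [0, 0, -0.8], "roll": 0}, {"grip": 5.5, "delta_pos": [0, 0, -1.8], "roll": 0}, {"grip": 5.5, "delta_pos": [0, 0, -2.5], "roll": 0}, {"grip": 5.5, "delta_pos": [0, 0, -2.5], "roll": 0}, {"grip": 5.5, "delta_pos": [0, 0, -2.5], "roll": -4}, {"grip": 5.5, "delta_pos": [0, 0, -2.5], "roll": -5}, {"grip": 5.5, "delta_pos": [0, 0, -1.9], "roll": -6}, {"grip": 5.5, "delta_pos": [0, 0, 0], "roll": -6}, {"grip": 5.5, "delta_pos": [0, 0, 0], "roll": -5}])

```text
clock: 4.78
position: [0.5504, -0.3143, 0.1712]
ee_rot: [[-0.078, 0.997, 0.002], [0.997, 0.078, -0.001], [-0.002, 0.002, -1.0]]
force: [0.1, -0.3, -1.8]
finger_gap: 0.059
grasp_force: 19.9
```

Call:
step_arm(increments=[{"grip": 5.5, "delta_pos": [1.5, 0.34, 0], "roll": 0}, {"grip": 5.5, "delta_pos": [2.5, 0.56, 0], "roll": 0}, {"grip": 5.5, "delta_pos": [3, 0.68, 0], "roll": 0}, {"grip": 5.5, "delta_pos": [3, 0.68, 0], "roll": 0}, {"grip": 5.5, "delta_pos": [3, 0.68, 0], "roll": 0}, {"grip": 5.5, "delta_pos": [3, 0.68, 0], "roll": 0}, {"grip": 5.5, "delta_pos": [3, 0.68, 0], "roll": 0}, {"grip": 5.5, "delta_pos": [3, 0.68, 0], "roll": 0}, {"grip": 5.5, "delta_pos": [3, 0.68, 0], "roll": 0}, {"grip": 5.5, "delta_pos": [2.5, 0.56, 0], "roll": 0}, {"grip": 5.5, "delta_pos": [1.5, 0.34, 0], "roll": 0}, {"grip": 5.5, "delta_pos": [0, 0, 0], "roll": 0}])

```text
clock: 5.78
position: [0.5937, -0.0135, 0.1694]
ee_rot: [[-0.077, 0.997, -0.0], [0.997, 0.077, 0.003], [0.003, -0.0, -1.0]]
force: [-0.1, 0.4, -0.8]
finger_gap: 0.0589
grasp_force: 19.9
```

Call:
step_arm(increments=[{"grip": 5.5, "delta_pos": [0, 0, 0], "roll": 0}, {"grip": 5.5, "delta_pos": [0, 0, 0], "roll": 0}, {"grip": 5.5, "delta_pos": [0, 0, 0], "roll": 0}])

```text
clock: 6.03
position: [0.5938, -0.0216, 0.1691]
ee_rot: [[-0.07, 0.998, -0.001], [0.998, 0.07, -0.001], [-0.001, -0.001, -1.0]]
force: [-0.2, -1.1, -1.7]
finger_gap: 0.0591
grasp_force: 19.9
```

Run:
```python
from h import *
plan(.5925,.0839,.1,4)
d=snap('wrist','w2');cv2.imwrite('pics/w2b.png',cv2.resize(d['pixels'][:,:,::-1],(800,600),interpolation=cv2.INTER_CUBIC))
```

```text
t 6.03 pos [ 0.5938 -0.0216  0.1691] yaw 4.02 tilt [-7.e-04 -8.e-04 -1.e+00] roll 0.02 shift cm tool [10.53  0.61  6.91] gap 0.0591 F [-0.19 -1.08 -1.74] grip 19.93 j [ 0.33  0.48 -0.51  1.73  0.27  1.   -0.21]
```

View pics/w2b.png

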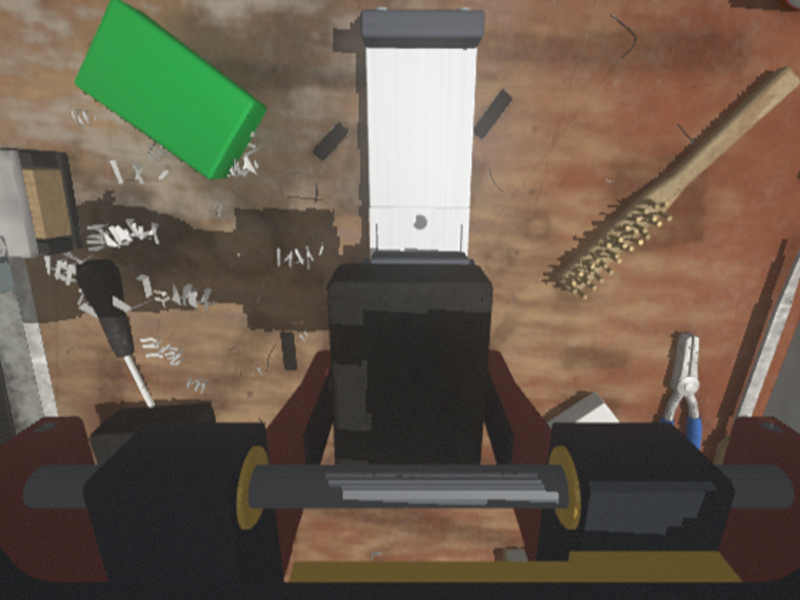

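Run:
```python
from h import *
k=1/1.42857
P={'hole':(420,222,.014),'fL':(365,48,.014),'fR':(476,48,.014),'bL1':(370,235,.014),'bL2':(366,60,.014),'bR1':(470,235,.014),'bR2':(476,60,.014),
'blkbotL':(338,265,.144),'blkbotR':(482,265,.144),'blktopL':(330,283,.175),'blktopR':(491,283,.175)}
q={n:onz('w2',u*k,v*k,z) for n,(u,v,z) in P.items()}
for n in q:print(n,q[n].round(4))
y=np.array([-.07,.9975]);x=np.array([.9975,.07])
o=np.array([.5959,.035])
for n in q:print(n,((q[n][:2]-o)@x).round(4),((q[n][:2]-o)@y).round(4))
print(tri(('w2',294,155.4),('top0',252.6,208.6)))
```

```text
hole [0.5991 0.0269 0.014 ]
fL [0.5562 0.1318 0.014 ]
fR [0.6254 0.1367 0.014 ]
bL1 [0.5644 0.0152 0.014 ]
bL2 [0.5571 0.1252 0.014 ]
bR1 [0.6353 0.0203 0.014 ]
bR2 [0.6262 0.1301 0.014 ]
blkbotL [0.5623 0.0232 0.144 ]
blkbotR [0.6212 0.0274 0.144 ]
blktopL [0.5645 0.0242 0.175 ]
blktopR [0.6189 0.0281 0.175 ]
hole 0.0027 -0.0083
fL -0.0328 0.0994
fR 0.0366 0.0994
bL1 -0.0328 -0.0175
bL2 -0.0323 0.0927
bR1 0.0383 -0.0174
bR2 0.0369 0.0928
blkbotL -0.0343 -0.0094
blkbotR 0.0247 -0.0094
blktopL -0.0321 -0.0085
blktopR 0.0225 -0.0085
(array([0.59946966, 0.02554932, 0.00246959]), [np.float64(0.0001147163168647442), np.float64(0.00011471631686477761)])
```

Call:
step_arm(increments=[{"grip": 5.5, "delta_pos": [1.0, 0.1, 0], "roll": 0}, {"grip": 5.5, "delta_pos": [2.0, 0.1, 0], "roll": 0}, {"grip": 5.5, "delta_pos": [2.3, 0.1, 0], "roll": 0}, {"grip": 5.5, "delta_pos": [2.3, 0.1, 0], "roll": 0}, {"grip": 5.5, "delta_pos": [1.6, 0.2, 0], "roll": 0}, {"grip": 5.5, "delta_pos": [0.9, 0.1, 0], "roll": 0}, {"grip": 5.5, "delta_pos": [0, 0, 1.5], "roll": 0}, {"grip": 5.5, "delta_pos": [0, 0, 2], "roll": 0}, {"grip": 5.5, "delta_pos": [0, 0, 1.5], "roll": 0}, {"grip": 5.5, "delta_pos": [0, 0, 0], "roll": 0}, {"grip": 5.5, "delta_pos": [0, 0, 0], "roll": 0}, {"grip": 5.5, "delta_pos": [0, 0, 0], "roll": 0}])

```text
clock: 7.08
position: [0.5943, 0.081, 0.1202]
ee_rot: [[-0.072, 0.997, 0.001], [0.997, 0.072, 0.0], [0.0, 0.001, -1.0]]
force: [0.4, 0.2, -0.4]
finger_gap: 0.0589
grasp_force: 19.9
```

Run:
```python
from h import *
plan(.5935,.083,.041,4)
d=snap('wrist','w3');cv2.imwrite('pics/w3b.png',cv2.resize(d['pixels'][:300,:,::-1],None,fx=1.4286,fy=1.4286,interpolation=cv2.INTER_CUBIC))
```

```text
t 7.08 pos [0.5943 0.081  0.1202] yaw 4.15 tilt [ 9.e-04  2.e-04 -1.e+00] roll 0.15 shift cm tool [ 0.2  -0.07  7.92] gap 0.0589 F [ 0.4   0.23 -0.35] grip 19.93 j [ 0.15  0.55 -0.51  1.76  0.32  0.92 -0.42]
```

View pics/w3b.png

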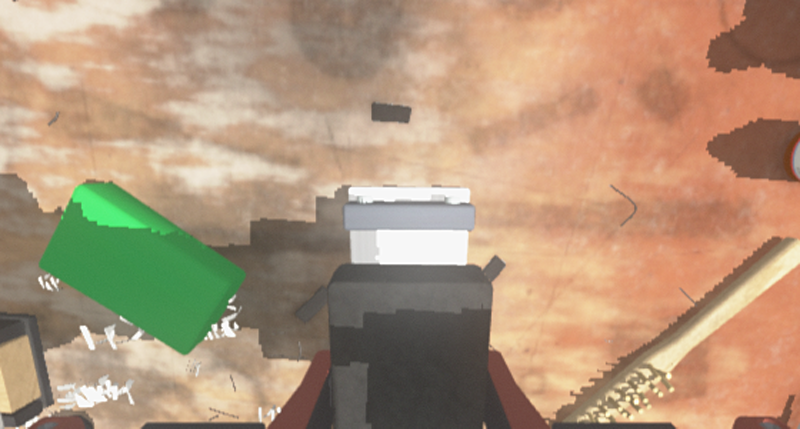

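Run:
```python
from h import *
k=1/1.4286
y=np.array([-.07,.9975]);x=np.array([.9975,.07]);o=np.array([.5959,.035])
print(np.load('pics/w3.npz')['T'].round(4))
for n,u,v,z in(('face base',409,229,.014),('face top',409.5,229,.04),('blkbot',410.5,265,.095),('blktop',410.5,283,.126),('bedL',350,248,.014),('bedR',468,248,.014)):
    p=onz('w3',u*k,v*k,z)[:2]-o;print(n,(p@x).round(4),(p@y).round(4))
```

```text
[[ 9.973e-01 -6.940e-02 -2.290e-02  5.885e-01]
 [ 7.310e-02  9.494e-01  3.054e-01  1.663e-01]
 [ 6.000e-04 -3.063e-01  9.519e-01  2.635e-01]
 [ 0.000e+00  0.000e+00  0.000e+00  1.000e+00]]
face base 0.0026 0.0962
face top 0.0028 0.0999
blkbot 0.003 0.0929
blktop 0.0028 0.0938
bedL -0.0327 0.0847
bedR 0.0381 0.0849
```

Call:
step_arm(increments=[{"grip": 5.5, "delta_pos": [0, 0, 1.5], "roll": 0}, {"grip": 5.5, "delta_pos": [0, 0, 2], "roll": 0}, {"grip": 5.5, "delta_pos": [0, 0, 2], "roll": 0}, {"grip": 5.5, "delta_pos": [0, 0, 1.5], "roll": 0}, {"grip": 5.5, "delta_pos": [0, 0, 0.8], "roll": 0}, {"grip": 5.5, "delta_pos": [0, 0, 0], "roll": 0}, {"grip": 5.5, "delta_pos": [0.1, 0, 0], "roll": 0}, {"grip": 5.5, "delta_pos": [0.1, 0, 0], "roll": 0}, {"grip": 5.5, "delta_pos": [0.1, 0, 0], "roll": 0}, {"grip": 5.5, "delta_pos": [0, 0, 0], "roll": 0}, {"grip": 5.5, "delta_pos": [0, 0, 0], "roll": 0}])

```text
clock: 8.05
position: [0.594, 0.0843, 0.0421]
ee_rot: [[-0.073, 0.997, 0.001], [0.997, 0.073, 0.0], [0.0, 0.001, -1.0]]
force: [0.0, 0.2, -1.3]
finger_gap: 0.0591
grasp_force: 19.9
```

Run:
```python
from h import *
plan(.5935,.083,.039,4)
```

```text
t 8.05 pos [0.594  0.0843 0.0421] yaw 4.2 tilt [ 1.2e-03  1.0e-04 -1.0e+00] roll 0.2 shift cm tool [-0.13 -0.06  0.31] gap 0.0591 F [ 0.02  0.16 -1.32] grip 19.93 j [ 0.11  0.65 -0.46  1.8   0.39  0.78 -0.48]
```

Nudge towards the fence in small steps while watching the force.

Call:
step_arm(increments=[{"grip": 5.5, "delta_pos": [0.1, 0, 0.1], "roll": 0}, {"grip": 5.5, "delta_pos": [0.1, 0, 0.1], "roll": 0}, {"grip": 5.5, "delta_pos": [0, 0, 0], "roll": 0}, {"grip": 5.5, "delta_pos": [0, 0, 0], "roll": 0}, {"grip": 5.5, "delta_pos": [0, 0, 0], "roll": 0}])

```text
clock: 8.47
position: [0.5937, 0.085, 0.0394]
ee_rot: [[-0.072, 0.997, 0.0], [0.997, 0.072, -0.001], [-0.001, 0.0, -1.0]]
force: [1.2, -5.3, 1.3]
finger_gap: 0.0587
grasp_force: 19.9
```

Call:
step_arm(increments=[{"grip": 5.5, "delta_pos": [0.07, 0, 0], "roll": 0}, {"grip": 5.5, "delta_pos": [0, 0, 0], "roll": 0}, {"grip": 5.5, "delta_pos": [0, 0, 0], "roll": 0}])

```text
clock: 8.72
position: [0.5937, 0.085, 0.0394]
ee_rot: [[-0.072, 0.997, 0.0], [0.997, 0.072, -0.002], [-0.002, 0.0, -1.0]]
force: [1.3, -7.1, 0.6]
finger_gap: 0.0585
grasp_force: 19.9
```

Call:
step_arm(increments=[{"grip": 5.5, "delta_pos": [0.07, 0, 0], "roll": 0}, {"grip": 5.5, "delta_pos": [0, 0, 0], "roll": 0}, {"grip": 5.5, "delta_pos": [0, 0, 0], "roll": 0}])

```text
clock: 8.97
position: [0.5939, 0.0852, 0.0394]
ee_rot: [[-0.072, 0.997, 0.0], [0.997, 0.072, -0.003], [-0.003, 0.0, -1.0]]
force: [2.1, -7.5, 1.6]
finger_gap: 0.0589
grasp_force: 19.9
```

Call:
step_arm(increments=[{"grip": 5.5, "delta_pos": [-0.2, 0, 0.05], "roll": 0}, {"grip": 5.5, "delta_pos": [0, 0, 0.05], "roll": 0}, {"grip": 5.5, "delta_pos": [0, 0, 0], "roll": 0}, {"grip": 5.5, "delta_pos": [0, 0, 0], "roll": 0}])

```text
clock: 9.3
position: [0.5937, 0.0852, 0.0388]
ee_rot: [[-0.073, 0.997, 0.0], [0.997, 0.073, -0.0], [-0.001, 0.0, -1.0]]
force: [-1.2, -4.0, 4.8]
finger_gap: 0.0587
grasp_force: 20.0
```

Call:
step_arm(increments=[{"grip": 6.5, "delta_pos": [0, 0, 0], "roll": 0}, {"grip": 7.5, "delta_pos": [0, 0, 0], "roll": 0}, {"grip": 8, "delta_pos": [0, 0, 0], "roll": 0}, {"grip": 8, "delta_pos": [0, 0, 0], "roll": 0}, {"grip": 8, "delta_pos": [0, 0, 0], "roll": 0}, {"grip": 8, "delta_pos": [0, 0, -1.5], "roll": 0}, {"grip": 8, "delta_pos": [0, 0, -2.5], "roll": 0}, {"grip": 8, "delta_pos": [0, 0, -2.5], "roll": 0}, {"grip": 8, "delta_pos": [0, 0, -2.5], "roll": 0}, {"grip": 8, "delta_pos": [0, 0, -1.5], "roll": 0}, {"grip": 8, "delta_pos": [0, 0, 0], "roll": 0}, {"grip": 8, "delta_pos": [0, 0, 0], "roll": 0}])

```text
clock: 10.3
position: [0.5938, 0.0857, 0.1439]
ee_rot: [[-0.073, 0.997, 0.002], [0.997, 0.073, 0.0], [-0.0, 0.002, -1.0]]
force: [-0.8, 0.6, -0.2]
finger_gap: 0.0802
grasp_force: 0.0
```

Run:
```python
from h import *
o=np.array([.5959,.035]);y=np.array([-.07,.9975])
# knob: hole frame at y_h=-60 (both cameras' mean)
k=o+[.001,.001]+-.06*y;print(k)
plan(k[0],k[1],.063,4)
a=snap('top','t4')['pixels'][:,:,::-1];b=snap('scene','s4')['pixels'][:,:,::-1]
f=lambda im,cx,cy:cv2.resize(im[cy-43:cy+43,cx-57:cx+57],None,fx=3.5,fy=3.5,interpolation=cv2.INTER_CUBIC)
cv2.imwrite('pics/c4.png',np.hstack([f(a,253,210),f(b,262,203)]))
```

```text
[ 0.6011  -0.02385]
t 10.3 pos [0.5938 0.0857 0.1439] yaw 4.19 tilt [ 1.6e-03  1.0e-04 -1.0e+00] roll 0.19 shift cm tool [-10.98  -0.04   8.09] gap 0.0802 F [-0.81  0.58 -0.16] grip 0.0 j [ 0.15  0.52 -0.52  1.74  0.31  0.96 -0.41]
```

View pics/c4.png

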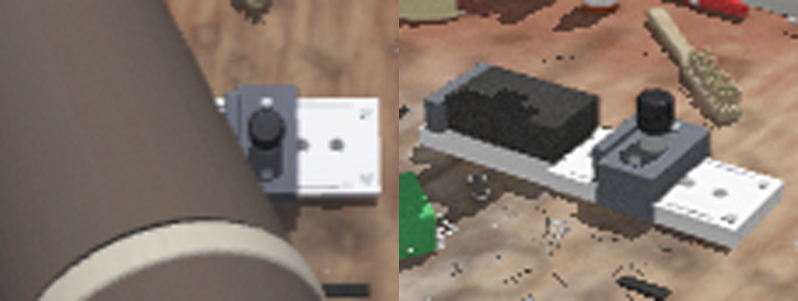

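Call:
step_arm(increments=[{"grip": 6, "delta_pos": [-1.5, 0, 0], "roll": 0.2}, {"grip": 6, "delta_pos": [-2.5, 0, 0], "roll": 0}, {"grip": 6, "delta_pos": [-2.5, 0, 0], "roll": 0}, {"grip": 6, "delta_pos": [-2.5, 0, 0], "roll": 0}, {"grip": 6, "delta_pos": [-1.5, 0, 0], "roll": 0}, {"grip": 6, "delta_pos": [-0.5, 0, 0], "roll": 0}, {"grip": 6, "delta_pos": [0, 0, 0], "roll": 0}, {"grip": 6, "delta_pos": [0, 0, 0], "roll": 0}, {"grip": 6, "delta_pos": [0, 0, 0], "roll": 0}])

```text
clock: 11.15
position: [0.6009, -0.0227, 0.1431]
ee_rot: [[-0.071, 0.997, -0.0], [0.997, 0.071, 0.001], [0.001, -0.0, -1.0]]
force: [-0.3, 0.8, -0.5]
finger_gap: 0.0599
grasp_force: 0.0
```

Run:
```python
from h import *
plan(.6012,-.0239,.064,4)
d=snap('wrist','w5');cv2.imwrite('pics/w5b.png',cv2.resize(d['pixels'][:,:,::-1],(800,600),interpolation=cv2.INTER_CUBIC))
print(proj('w5',[.6012,-.0239,.073])*1.4286)
```

```text
t 11.15 pos [ 0.6009 -0.0227  0.1431] yaw 4.09 tilt [-5.e-04  9.e-04 -1.e+00] roll 0.09 shift cm tool [-0.13  0.02  7.91] gap 0.0599 F [-0.32  0.79 -0.53] grip 0.0 j [ 0.32  0.52 -0.5   1.73  0.3   0.96 -0.22]
[407.54569026 332.89461893]
```

View pics/w5b.png

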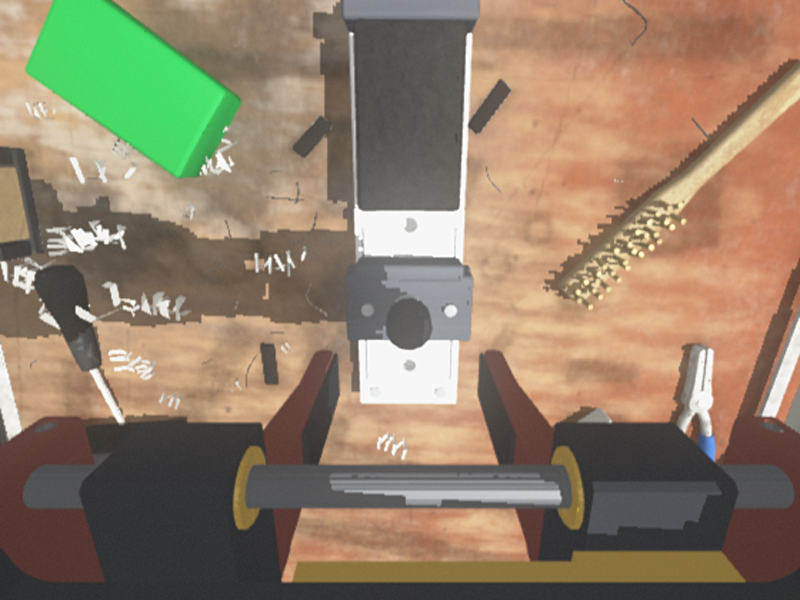

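Call:
step_arm(increments=[{"grip": 6, "delta_pos": [-0.05, 0.02, 1.5], "roll": 0}, {"grip": 6, "delta_pos": [0, 0, 2], "roll": 0}, {"grip": 6, "delta_pos": [0, 0, 2], "roll": 0}, {"grip": 6, "delta_pos": [0, 0, 1.5], "roll": 0}, {"grip": 6, "delta_pos": [0, 0, 0.8], "roll": 0}, {"grip": 6, "delta_pos": [0, 0, 0], "roll": 0}, {"grip": 6, "delta_pos": [0, 0, 0], "roll": 0}, {"grip": 2.2, "delta_pos": [0, 0, 0], "roll": 0}, {"grip": 2.2, "delta_pos": [0, 0, 0], "roll": 0}, {"grip": 2.2, "delta_pos": [0, 0, 0], "roll": 0}, {"grip": 2.2, "delta_pos": [0, 0, 0], "roll": 0}, {"grip": 2.2, "delta_pos": [0, 0, 0], "roll": 0}], newtons=30)

```text
clock: 12.2
position: [0.6016, -0.0248, 0.0658]
ee_rot: [[-0.069, 0.998, 0.001], [0.998, 0.069, -0.0], [-0.0, 0.001, -1.0]]
force: [0.0, 0.3, -0.1]
finger_gap: 0.0301
grasp_force: 0.0
```

Call:
step_arm(increments=[{"grip": 2.2, "delta_pos": [0, 0, 0], "roll": 0}, {"grip": 2.2, "delta_pos": [0, 0, 0], "roll": 0}, {"grip": 2.2, "delta_pos": [0, 0, 0], "roll": 0}])

```text
clock: 12.45
position: [0.6014, -0.0248, 0.0656]
ee_rot: [[-0.07, 0.998, 0.0], [0.998, 0.07, -0.0], [-0.0, 0.0, -1.0]]
force: [-2.3, -0.5, 4.8]
finger_gap: 0.0251
grasp_force: 30.0
```

Call:
step_arm(increments=[{"grip": 2.2, "delta_pos": [0, 0, -0.3], "roll": 0}, {"grip": 2.2, "delta_pos": [0, 0, -0.3], "roll": 0}, {"grip": 2.2, "delta_pos": [0, 0, -0.3], "roll": 0}, {"grip": 2.2, "delta_pos": [0, 0, -0.25], "roll": 0}, {"grip": 2.2, "delta_pos": [0, 0, 0], "roll": 0}, {"grip": 2.2, "delta_pos": [0, 0, 0], "roll": 0}, {"grip": 2.2, "delta_pos": [0, 0, 0], "roll": 0}])

```text
clock: 13.03
position: [0.6013, -0.0248, 0.0766]
ee_rot: [[-0.07, 0.998, -0.0], [0.998, 0.07, -0.0], [-0.0, -0.0, -1.0]]
force: [2.8, -0.1, -7.4]
finger_gap: 0.0253
grasp_force: 30.0
```

Call:
step_arm(increments=[{"grip": 2.2, "delta_pos": [0.15, 0, 0], "roll": 0}, {"grip": 2.2, "delta_pos": [0.3, 0, 0], "roll": 0}, {"grip": 2.2, "delta_pos": [0.35, 0, 0], "roll": 0}, {"grip": 2.2, "delta_pos": [0.35, 0, 0], "roll": 0}, {"grip": 2.2, "delta_pos": [0.35, 0, 0], "roll": 0}, {"grip": 2.2, "delta_pos": [0, 0, 0], "roll": 0}, {"grip": 2.2, "delta_pos": [0, 0, 0], "roll": 0}, {"grip": 2.2, "delta_pos": [0, 0, 0], "roll": 0}])

```text
clock: 13.7
position: [0.6002, -0.0084, 0.0769]
ee_rot: [[-0.071, 0.998, -0.0], [0.998, 0.071, 0.001], [0.001, -0.0, -1.0]]
force: [1.1, 2.1, -8.3]
finger_gap: 0.0252
grasp_force: 30.0
```

Run:
```python
from h import *
plan(.6013-.00175,-.0248+.0249,.0656,4)
```

```text
t 13.7 pos [ 0.6002 -0.0084  0.0769] yaw 4.05 tilt [-1.0e-04  1.3e-03 -1.0e+00] roll 0.05 shift cm tool [ 0.85 -0.01  1.13] gap 0.0252 F [ 1.13  2.06 -8.31] grip 30.0 j [ 0.27  0.6  -0.47  1.78  0.35  0.84 -0.29]
```

Call:
step_arm(increments=[{"grip": 2.2, "delta_pos": [0.3, 0, 0], "roll": 0}, {"grip": 2.2, "delta_pos": [0.3, 0, 0], "roll": 0}, {"grip": 2.2, "delta_pos": [0.3, 0, 0], "roll": 0}, {"grip": 2.2, "delta_pos": [0, 0, 0], "roll": 0}, {"grip": 2.2, "delta_pos": [0, 0, 0], "roll": 0}, {"grip": 2.2, "delta_pos": [0, 0, 0], "roll": 0}, {"grip": 2.2, "delta_pos": [0, 0, 0], "roll": 0}, {"grip": 2.2, "delta_pos": [0, 0, 0], "roll": 0}])

```text
clock: 14.37
position: [0.5996, -0.0003, 0.0768]
ee_rot: [[-0.07, 0.998, -0.0], [0.998, 0.07, 0.001], [0.001, -0.0, -1.0]]
force: [1.5, 1.3, -8.2]
finger_gap: 0.0251
grasp_force: 30.0
```

Call:
step_arm(increments=[{"grip": 2.2, "delta_pos": [0.03, 0, 0.3], "roll": 0}, {"grip": 2.2, "delta_pos": [0, 0, 0.3], "roll": 0}, {"grip": 2.2, "delta_pos": [0, 0, 0.3], "roll": 0}, {"grip": 2.2, "delta_pos": [0, 0, 0.2], "roll": 0}, {"grip": 2.2, "delta_pos": [0, 0, 0.1], "roll": 0}, {"grip": 2.2, "delta_pos": [0, 0, 0.1], "roll": 0}, {"grip": 2.2, "delta_pos": [0, 0, 0], "roll": 0}, {"grip": 2.2, "delta_pos": [0, 0, 0], "roll": 0}, {"grip": 2.2, "delta_pos": [0, 0, 0], "roll": 0}])

```text
clock: 15.12
position: [0.5999, -0.0003, 0.0656]
ee_rot: [[-0.07, 0.998, 0.001], [0.998, 0.07, -0.001], [-0.001, 0.001, -1.0]]
force: [-4.9, 0.3, 11.0]
finger_gap: 0.0251
grasp_force: 30.0
```

Call:
step_arm(increments=[{"grip": 2.2, "delta_pos": [0, 0, 0], "roll": 0}, {"grip": 2.2, "delta_pos": [0, 0, 0], "roll": 0}, {"grip": 2.2, "delta_pos": [0, 0, 0], "roll": 0}])

```text
clock: 15.37
position: [0.5999, -0.0003, 0.0656]
ee_rot: [[-0.07, 0.998, 0.001], [0.998, 0.07, -0.001], [-0.001, 0.001, -1.0]]
force: [-5.2, 1.3, 10.5]
finger_gap: 0.0251
grasp_force: 30.0
```

Run:
```python
from h import *
plan(.6013-.00175,-.0248+.0249,.0656,4)
a=snap('wrist','w6')['pixels'][:,:,::-1];b=snap('scene','s6')['pixels'][:,:,::-1]
f=lambda im,x,y:cv2.resize(im[y:y+120,x:x+114],None,fx=3.5,fy=3.5,interpolation=cv2.INTER_CUBIC)
cv2.imwrite('pics/c6.png',np.hstack([cv2.resize(a[100:320,180:389],(399,420)),f(b,205,150)]))
```

```text
t 15.37 pos [ 5.999e-01 -3.000e-04  6.560e-02] yaw 3.99 tilt [ 7.e-04 -6.e-04 -1.e+00] roll -0.01 shift cm tool [ 0.04 -0.03 -0.  ] gap 0.0251 F [-5.25  1.3  10.46] grip 30.0 j [ 0.25  0.62 -0.46  1.79  0.36  0.82 -0.32]
```

View pics/c6.png

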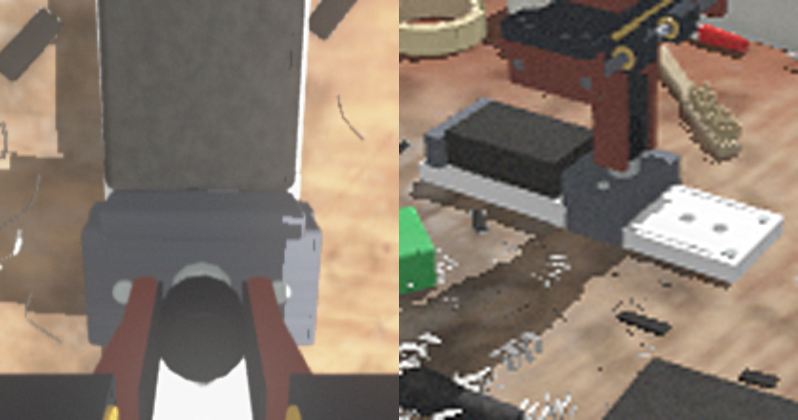

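The jaw stands one hole nearer the fence, with the knob gripped and low. The block lies flat and straight on the bed between the fence and the jaw.

```bash
python3 -c "
from bench import arm
print(arm.job_done())"
```

```text
the job is handed in; nothing more can be done
None
```

I handed the job in at about 15.5 s: the charcoal block lies flat against the fence, the jaw is one hole nearer it, and the knob is still gripped with the pin down, as far as the last picture and force readings show; the judge gave no result.

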